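Change the end brick of a furnace sill and hold it for fastening

TASK

Lift the chipped brick out of the end of the furnace sill and set it down flat in the scrap tray, then put the sound loose brick in its place, flat on the floor of the steel channel, and push it lengthwise, end to end, against the next brick with a steady 10 N or so, so that no gap is left. I will screw on the end plate, so be my third hand: finish while still pressing the brick home, without letting it go. The bricks are brittle, so set them down gently rather than dropping them and never ram the joint, and leave the crucibles, tools and other things on the bench as they are.

Things in the scene. Friction and masses are not known exactly. Their poses are not given: they have to be found in the camera images.
- new_center (a point): centre of the sound loose brick, a plain cream insulating firebrick block standing on the bench: 60 mm wide (its x), 114 mm long (its y), 64 mm high (z up). About 0.3 kg.
- old_center (a point): centre of the chipped brick, the same 60 x 114 x 64 mm block, but broken at the top of its +y end: there the top 26 mm are missing over the last 32 mm of its length. This point is mid-width, mid-length and 32 mm above its underside. About 0.28 kg. It starts loose in the open end of the sill.
- bay (a point): where the centre of the sound brick must be when it is home in the sill. Fixed to the sill. Its y axis runs lengthwise along the row of bricks and points away from the next brick, so the brick is pushed towards -y; x is across the row, z up. The channel floor is 32 mm below this point; the channel's open end is 60 mm from it towards +y (the brick may overhang while being put in).
- carrier: the furnace sill, immovable: a folded steel channel 350 mm long, 67 mm wide inside, on a plywood board 110 x 420 x 12 mm. Origin: centre of the board's underside, on the bench; axes as bay. The channel's flat floor is 15 mm above the bench; its low sides rise to 22.5 mm above that floor, flaring outwards at the top, 84 mm wide over all there.
- next_brick: the last of the two bricks already clipped in the channel (immovable), 60 x 113.5 x 64 mm. Origin: centre of its underside, on the channel floor; axes as those of bay. Its free end face, against which the sound brick is pressed, lies 57 mm from the origin towards +y, which is 57 mm from bay towards -y. The contact is hard (gives well under 1 mm at 10 N); a brick resting on the floor also drags with a few N.
- tray_in (a point): centre of the inner floor of the scrap tray, a low dark steel tray fixed to the bench: 140 mm (x) by 190 mm (y) outside, walls 3 mm thick, 16 mm high over all. The chipped brick fits in with its length along the tray's y.
There are look-alikes about, which are no part of the job. Leave any black or purple look-alike of the part that bears old_center alone.

How it is judged (in metres and radians):
On the way:
1. the chipped brick lies flat in the scrap tray, released and at rest (x of old_center in the frame of tray_in between -0.06 and 0.06 m and y of old_center in the frame of tray_in between -0.085 and 0.085 m and z of old_center in the frame of tray_in below 0.038 m and linear speed of old_brick below 0.02 m/s and contact force between the fingers and old_brick below 0.2 N), for 0.2 s.
At the end, for the whole second after the job is handed in: Chipped brick flat, still and untouched in the scrap tray; sound brick in the channel within 3 mm of home lengthwise, 5 mm sideways, 4 mm in height, upright within 0.06 rad, the fingers still pushing it against the next brick with 4 to 16 N through the last second (all of step 1 and x of new_center in the frame of bay between -0.005 and 0.005 m and y of new_center in the frame of bay between -0.003 and 0.003 m and z of new_center in the frame of bay between -0.004 and 0.004 m and angle between the z axis of new_center and the z axis of bay, either way round below 0.06 rad and contact force between new_brick and next_brick between 4 and 16 N and contact force between the fingers and new_brick above 3 N); the arm keeps its last pose, push and grip.
It fails at once if the sound brick is rammed against the next brick (over 60 N) (contact force between new_brick and next_brick above 60 N).
It fails at once if a brick is dropped: it falls free, out of the fingers, at over 0.7 m/s (a drop of some 25 mm) ((linear speed of old_brick above 0.7 m/s and contact force between the fingers and old_brick below 0.1 N) or (linear speed of new_brick above 0.7 m/s and contact force between the fingers and new_brick below 0.1 N)).
It fails at once if something else on the bench is shifted by more than 25 mm (distance of any of crucible_a, crucible_b, crucible_c, beaker, end_plate, screwdriver, tongs, screw_dish from where it was at the start of the episode above 0.025 m).
It also fails if it takes over 64 s, if anything falls off the work surface, if the arm or the gripper's body presses on something with over 40 N, if the wrist force passes 120 N, or if a joint passes its speed limit or range.

ROBOT

A 6-joint arm with a two-finger parallel gripper is mounted at the origin on the work surface. World frame = base frame: x ahead of the robot, y to its left, z up, the work surface at z = 0. Lengths are in m, angles in degrees, forces in N, time in s.
With the tool pointing down it reaches from about 0.325 to 0.775 m from the base axis. Payload 9.3 kg.
Tool frame: the origin (TCP) lies on the centre line of the jaws, within the pads' length; the fingertips stand 11 mm ahead of it and the grasp point (between the pads) lies 8 mm behind it (manip.tcp_to_tips is the distance from the TCP to the fingertips, in m); z points along the fingers, y is the direction in which the jaws open and shut (so a half turn about z gives the same grasp; the last joint's range is limited). The gripper opens to 85 mm and grips with 20 to 120 N. Pads are 22 mm wide; open, the fingers measure 114 mm over their backs; the gripper's body (76 mm by 85 mm) begins 54 mm behind the grasp point. The pads swing forward as they close: fully open they stand 13 mm farther back than shut.
Start: joints at [-81.394, 14.817, 1.232, 76.415, 0, 81.257], TCP at [0.164, -0.525, 0.242] pointing down, gripper open.
Joint ranges: [-174.27, 174.27], [-52.1, 104.24], [-59.71, 78.15], [-110.17, 111.67], [-87.03, 83.33], [-180, 180]. Speed limits (degrees/s): [127.2, 127.2, 159.86, 180, 180, 180].

INTERFACE

Orientations are given as [roll, pitch, yaw] about the fixed x, y, z axes, in that order (R = Rz(yaw) Ry(pitch) Rx(roll)).
In Python, from cell import readout, viewer, order, manip gives the robot as it stands.
- The arm moves only by the shell command python3 -m inch 'ROWS'. ROWS is JSON, a list that holds one entry, the list of rows, each a list of 5 numbers: the shift along the tool's x, y, z in cm, then the turn about the tool's z in rad, then the finger opening in cm, from 0 to 8.54. A call has 1 to 20 rows; each row is the pose to reach, as a shift and turn from the pose commanded when the call began, along the tool's axes at that moment; what a row does not reach only later rows make up. A row lasts 1/10 s, in which the tool goes at most 50 mm and 8.59 degrees, less where a joint would pass 70% of its speed; a pose out of reach is approached as far as the arm can. A call with a gripper value outside its range is refused whole. The fingers move at their own pace and stop on an object; the grip force is fixed at half the most. Time passes only in rows, so rows that repeat a pose let the fingers close. It gives the time, the measured TCP pose, the force and the opening at its end, in the units of the state.
- readout.observe(): the state, without advancing time (a new reading comes with each control period).
- viewer.grab_frame(name): name is "scene" or "side" or "wrist"; returns a dict with "frame" (384x512x3 uint8, red, green, blue), "range_z" (384x512 float32, m along the optical axis (not along the pixel's ray), 0 where there is no reading), "K" (3x3 intrinsics, pixels), "R" (3x3) and "t" (3): a world point X has camera coordinates R X + t; the wrist camera has in their place "hand_eye" (4x4, takes a point from camera to tool coordinates, whose origin is the TCP and whose axes are the flange's). Camera axes: x right, y down, z forward; pixel columns grow to the right and rows downward; lengths in m; the calibration is good to about 2 mm. A picture is of the moment at which its call begins: read the wrist's pose just before it.
- order.close_job(): hands the job in, once; it reports no verdict.
The state is a dict: "time_s": time; "joints": joint angles; "joint_velocities": joint speeds; "tau": joint torques, N m; "position": TCP position; "ee_rot": TCP orientation; "contact_force": force on the tool from outside, world axes, zero at the start; "moment": the same for the moment, N m; "grip_width": finger opening in m.
Only numpy, scipy, OpenCV 4.12 (cv2) and the standard library are available. Lean on these libraries where they do the work, as an engineer would, in place of code of your own. Each camera call takes 0.05 s, during which the arm holds its last target. There are 200 camera calls.

## Working session

There is one attempt and no reset: what is moved stays moved. The work goes in short steps, Python scripts to look and compute and a shell command to move; the robot and the scene stay as the last step left them, time stands still between calls to the robot, and variables do not carry over. Pictures are saved under pics/ and viewed, about 8 in all and at most 12, crops included, and the job is handed in when it is done.

```bash
ls; mkdir -p pics
python3 - <<'E'
from cell import readout, viewer
import cv2,numpy as np
s=readout.observe(); print(s['position'],s['ee_rot'],s['contact_force'],s['time_s'])
for n in("scene","side"):
    f=viewer.grab_frame(n); np.savez(n+'.npz',**{k:v for k,v in f.items()})
    cv2.imwrite(f'pics/{n}0.png',cv2.resize(f['frame'][:,:,::-1],(800,600),interpolation=cv2.INTER_CUBIC))
    print(n,f['K'],-np.array(f['R']).T@f['t'])
E
```

```text
pics
[ 0.16396375 -0.52471229  0.24166226] [-1.79924207e+02 -1.21567783e-02  1.73504439e+01] [-0.37094287 -0.46926807  0.35113835] 0.0
scene [[400.91566492   0.         252.58055748]
 [  0.         400.91566492 185.95825716]
 [  0.           0.           1.        ]] [1.29111589 0.69423693 0.81972118]
side [[396.69249707   0.         255.24994999]
 [  0.         396.69249707 201.05042598]
 [  0.           0.           1.        ]] [0.13368526 0.85605348 0.65119268]
```

View pics/scene0.png

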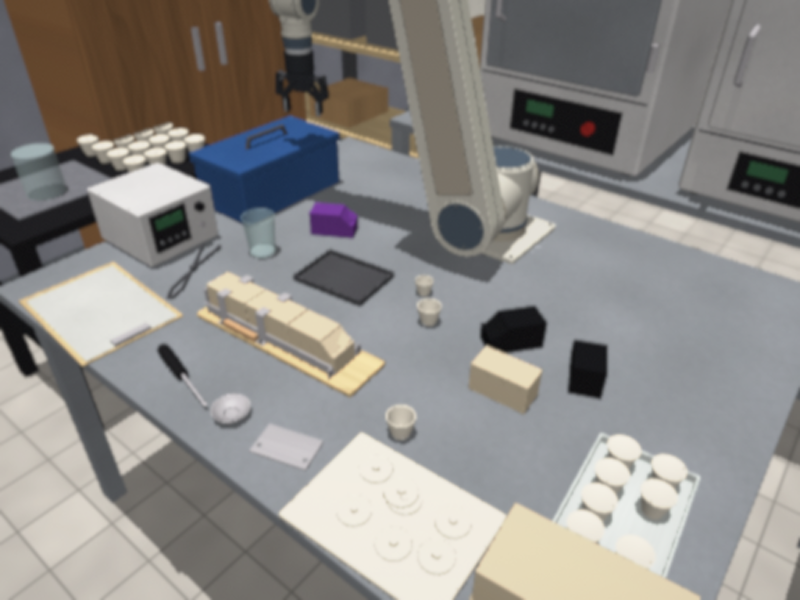

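View pics/side0.png

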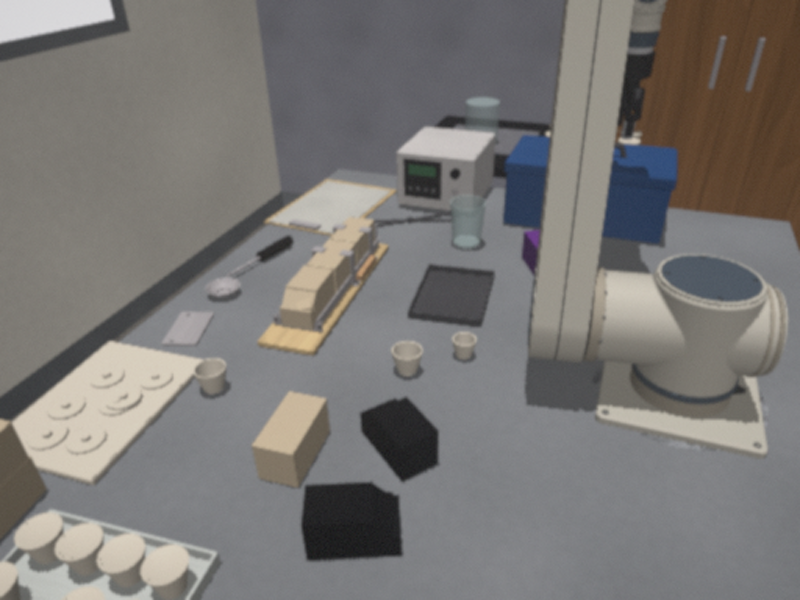

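The scene view shows the chipped brick in the sill's near end (~(325,338)), the sound cream brick at (505,378), the tray at (345,277), and black and purple look-alikes at (515,328), (588,368) and (333,218). Next I'll measure from the depth data.

```bash
cat > h.py <<'E'
import numpy as np,cv2
def cloud(f):
    d=np.asarray(f['range_z'],float); K=f['K']; v,u=np.mgrid[:d.shape[0],:d.shape[1]]
    c=np.stack([(u-K[0,2])*d/K[0,0],(v-K[1,2])*d/K[1,1],d],-1)
    return (c-np.asarray(f['t']).ravel())@np.asarray(f['R']), d>0   # R^T(c-t)
def rect(P): 
    (cx,cy),(w,h),a=cv2.minAreaRect((P[:,:2]*1000).astype(np.float32)); 
    return (round(cx,1),round(cy,1)),(round(w,1),round(h,1)),round(a,1)
E
python3 - <<'E'
from h import *
om=np.zeros((800,800,3),np.uint8) 
for n in('side','scene'):
    f=np.load(n+'.npz'); X,ok=cloud(f); I=f['frame']
    def px(u,v): 
        r,c=int(v*.64),int(u*.64); return X[r,c].round(4)
    if n=='scene': print('tray',px(345,277),'new',px(500,368),'chip',px(300,322),'bench',px(450,400))
    else: print('tray',px(452,295),'new',px(295,420),'chip',px(312,278),'bench',px(480,400))
    m=ok&(X[...,2]>-.02)&(X[...,2]<.2)
    P=X[m]; C=I[m]
    # ortho: x 0.15..0.85 , y -0.55..0.35 ; top-left = x far,y left ; 1px=1.2mm
    r=((0.9-P[:,0])/.0011).astype(int); c=((0.35-P[:,1])/.0011).astype(int)
    g=(r>=0)&(r<800)&(c>=0)&(c<800); o=np.argsort(P[:,2][g])
    om[r[g][o],c[g][o]]=C[g][o][:,::-1]
om=cv2.dilate(om,np.ones((2,2)))
cv2.imwrite('pics/ortho.png',om[:600])
E
```

```text
tray [ 0.42   -0.1653  0.0015] new [0.5043 0.3176 0.0632] chip [ 0.6512 -0.0201  0.0778] bench [ 0.2884  0.1212 -0.0028]
tray [ 0.419  -0.1576  0.0032] new [0.522  0.3191 0.0645] chip [ 0.6668 -0.0384  0.0785] bench [ 5.898e-01  2.621e-01 -4.000e-04]
```

View pics/ortho.png

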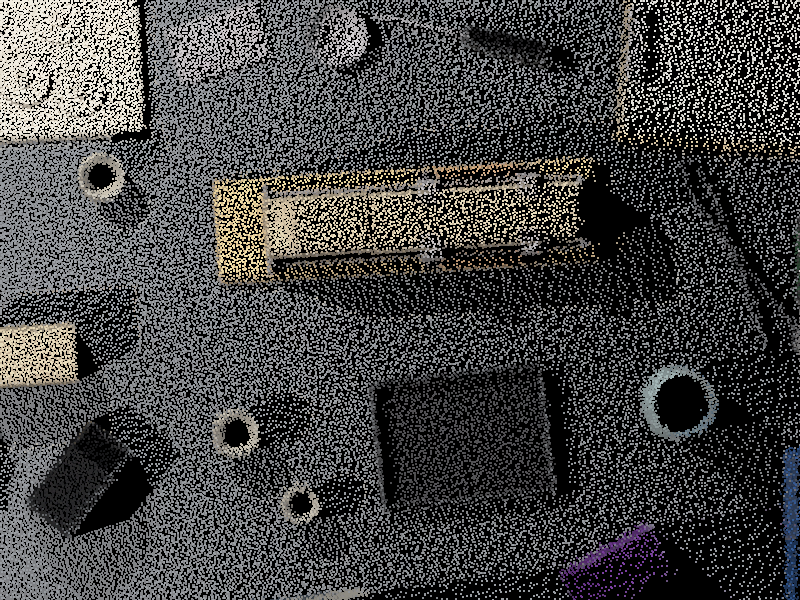

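```bash
cat > fit.py <<'E'
from h import *
for n in('side','scene'):
    f=np.load(n+'.npz'); X,ok=cloud(f); I=f['frame'].astype(int)
    x,y,z=X[...,0],X[...,1],X[...,2]
    box=lambda a,b,c,d:ok&(x>a)&(x<b)&(y>c)&(y<d)
    m=box(.45,.58,.24,.42); print(n,'bench z',np.median(z[box(.5,.6,.1,.2)]))
    t=m&(z>.058); print(' new top',rect(X[t]),np.median(z[t]),t.sum())
    m=box(.6,.74,-.32,.1)
    t=m&(z>.072)&(z<.083); print(' row top',rect(X[t]),np.median(z[t]))
    ys=np.arange(-.0,.14,.008); print(' profile',[(round(a,3),round(float(np.median(z[m0])),3)) for a in ys if (m0:=box(.655,.675,a,a+.008)).any()])
    t=box(.58,.75,.03,.17)&(z>.008)&(z<.02); print(' board end',rect(X[t]),np.median(z[t]))
    t=box(.32,.52,-.28,-.04)&(z>.011)&(z<.03);print(' tray rim',rect(X[t]))
    t=box(.38,.46,-.2,-.12);print(' tray floor',np.median(z[t]))
E
sed -i 's/box(.655,.675,a,a+.008)/box(.655,.675,a,a+.008)/' fit.py; python3 fit.py
```

```text
side bench z -0.0008133185414589226
 new top ((505.9, 323.7), (62.8, 115.5), 4.3) 0.06330278465722489 1103
 row top ((657.3, -129.8), (85.9, 323.1), 2.8) 0.07778058924393477
 profile [(np.float64(-0.0), 0.078), (np.float64(0.008), 0.078), (np.float64(0.016), 0.078), (np.float64(0.024), 0.073), (np.float64(0.032), 0.067), (np.float64(0.04), 0.057), (np.float64(0.048), 0.053), (np.float64(0.056), 0.032), (np.float64(0.064), 0.011), (np.float64(0.072), 0.01), (np.float64(0.08), 0.011), (np.float64(0.088), 0.011), (np.float64(0.096), 0.011), (np.float64(0.104), 0.011), (np.float64(0.112), 0.003), (np.float64(0.12), -0.001), (np.float64(0.128), -0.001), (np.float64(0.136), -0.001)]
 board end ((642.9, 75.4), (111.3, 77.1), 5.0) 0.01109585493699873
 tray rim ((415.6, -157.9), (140.5, 195.5), 6.3)
 tray floor 0.001704420246365627
scene bench z 0.0001088035206025057
 new top ((510.6, 323.5), (64.8, 114.7), 3.6) 0.06370003151008144 644
 row top ((660.2, -127.2), (85.9, 322.8), 3.9) 0.07917646924052123
 profile [(np.float64(-0.0), 0.08), (np.float64(0.008), 0.078), (np.float64(0.016), 0.079), (np.float64(0.024), 0.075), (np.float64(0.032), 0.067), (np.float64(0.04), 0.059), (np.float64(0.048), 0.053), (np.float64(0.056), 0.031), (np.float64(0.064), 0.012), (np.float64(0.072), 0.011), (np.float64(0.08), 0.012), (np.float64(0.088), 0.011), (np.float64(0.096), 0.012), (np.float64(0.104), 0.011), (np.float64(0.112), 0.003), (np.float64(0.12), 0.001), (np.float64(0.128), 0.001), (np.float64(0.136), 0.001)]
 board end ((648.3, 71.8), (113.6, 86.4), 2.6) 0.01221691064276382
 tray rim ((420.2, -159.7), (147.0, 196.3), 6.1)
 tray floor 0.003043557865967112
```

Run:
```python
import cv2,numpy as np
a=np.load('scene.npz')['frame'][150:270,120:360,::-1]
cv2.imwrite('pics/crop1.png',cv2.resize(a,(800,400),interpolation=cv2.INTER_CUBIC))
```

```text
(no output)
```

View pics/crop1.png

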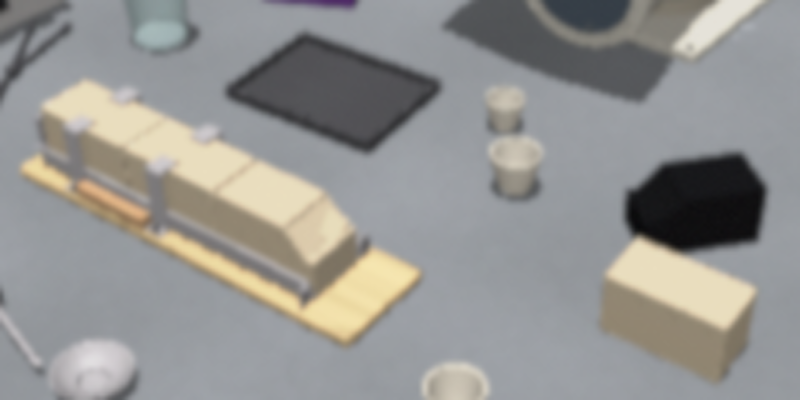

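The crop confirms it: the cream brick with the sloping broken end at crop (325,225), in the open end of the sill, is the chipped one. The plain cream block at (680,300) is the sound one. Black and purple blocks stay untouched. Going above the chipped brick.

```bash
cat >> h.py <<'E'
def go(x,y,z,yaw):
    from cell import readout; from scipy.spatial.transform import Rotation as Ro
    s=readout.observe(); R=Ro.from_euler('xyz',s['ee_rot'],degrees=True).as_matrix()
    d=R.T@(np.array([x,y,z])-s['position'])*100
    print('shift cm',d.round(2),'turn',round(np.radians(-(yaw-s['ee_rot'][2]+180)%360-180)if 0 else -np.radians((yaw-s['ee_rot'][2]+180)%360-180),3),'t',s['time_s'])
def wcloud(save=None):
    from cell import readout,viewer; from scipy.spatial.transform import Rotation as Ro
    s=readout.observe(); f=viewer.grab_frame('wrist'); R=Ro.from_euler('xyz',s['ee_rot'],degrees=True).as_matrix()
    T=np.eye(4);T[:3,:3]=R;T[:3,3]=s['position'];T=T@np.asarray(f['hand_eye'])
    g=dict(range_z=f['range_z'],K=f['K'],R=T[:3,:3].T,t=-T[:3,:3].T@T[:3,3],frame=f['frame'])
    if save: cv2.imwrite('pics/'+save,cv2.resize(f['frame'][:,:,::-1],(640,480)))
    np.savez('wrist.npz',**g); return g
E
python3 -c "
from h import *; go(.655,0,.22,93.3)"
python3 -m inch '[[[3,-1.7,0,-0.07,8.5],[8,-4.5,0.5,-0.2,8.5],[12.3,-7,0.8,-0.3,8.5],[16.5,-9.4,1,-0.4,8.5],[20.7,-11.8,1.2,-0.5,8.5],[25,-14.2,1.5,-0.6,8.5],[29.2,-16.6,1.7,-0.7,8.5],[33.4,-19,2,-0.8,8.5],[37.6,-21.4,2,-0.9,8.5],[41.8,-23.8,2,-1,8.5],[46,-26.2,2,-1.1,8.5],[50.2,-28.6,2,-1.18,8.5],[54.4,-31,2,-1.24,8.5],[58,-33,2,-1.29,8.5],[61,-34.6,2,-1.32,8.5],[62.5,-35.5,2,-1.325,8.5],[62.5,-35.5,2,-1.325,8.5],[62.5,-35.5,2,-1.325,8.5]]]'
python3 - <<'E'
from h import *
g=wcloud('w1.png'); X,ok=cloud(g); x,y,z=X[...,0],X[...,1],X[...,2]
om=np.zeros((560,700,3),np.uint8); m=ok&(z<.12); P=X[m]; C=g['frame'][m]
r=((.74-P[:,0])/.0004).astype(int); c=((.14-P[:,1])/.0004).astype(int)
k=(r>=0)&(r<560)&(c>=0)&(c<700); o=np.argsort(P[:,2][k]); om[r[k][o],c[k][o]]=C[k][o][:,::-1]
cv2.imwrite('pics/wo1.png',cv2.dilate(om,np.ones((3,3))))
for a in np.arange(-.1,.12,.01):
    t=ok&(abs(y-a)<.002)&(x>.6)&(x<.72)&(z>.045)
    if t.any(): print(round(a,3),x[t].min().round(4),x[t].max().round(4),np.median(z[t]).round(4))
E
```

```text
shift cm [ 62.52 -35.44   2.23] turn -1.326 t 0.1
time_s: 1.9
position: [0.6544, 0.0004, 0.2215]
ee_rot: [-179.9, -0.0, 93.3]
contact_force: [0.2, -1.1, -0.2]
grip_width: 0.0852
-0.1 0.627 0.6859 0.0796
-0.09 0.6255 0.6849 0.0796
-0.08 0.6253 0.6842 0.0796
-0.07 0.6251 0.6846 0.0796
-0.06 0.6244 0.6836 0.0786
-0.05 0.6255 0.6846 0.0796
-0.04 0.625 0.6837 0.0795
-0.03 0.6239 0.684 0.0796
-0.02 0.6238 0.6831 0.0795
-0.01 0.6 0.7175 0.2356
-0.0 0.6 0.72 0.2754
0.01 0.6 0.7195 0.2866
0.02 0.6207 0.7199 0.2995
0.03 0.6198 0.6797 0.0736
0.04 0.6178 0.6784 0.0639
0.05 0.6187 0.6776 0.0556
0.06 0.6473 0.6769 0.0534
```

View pics/wo1.png

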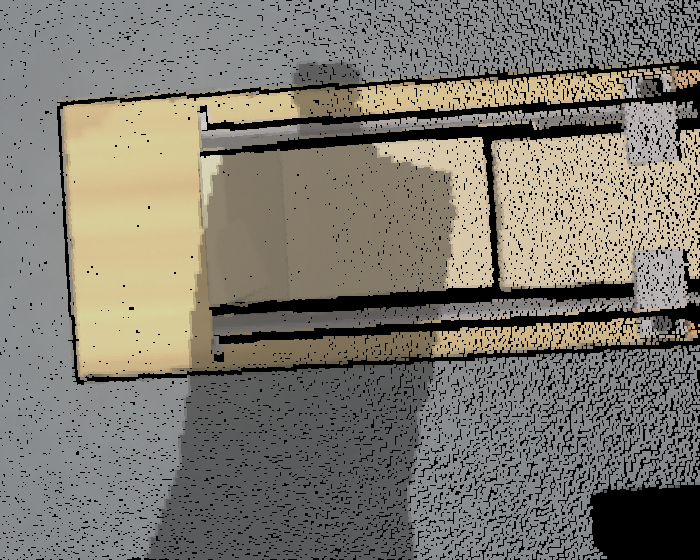

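The wrist ortho view shows the seam at col ~492 (next brick's face at y ≈ -0.0577). The row centre line gives yaw 3.3° and bay ≈ (0.651, -0.001), with tops at z 0.0796 against 0.079 expected. The chipped brick's end is at y ≈ 0.058. Grasping it above the channel sides.

```bash
python3 -m inch '[[[-0.4,-0.35,1.5,0,8.5],[-0.4,-0.35,4.5,0,8.5],[-0.4,-0.35,8,0,8.5],[-0.4,-0.35,11,0,8.5],[-0.4,-0.35,13.5,0,8.5],[-0.4,-0.35,15.2,0,8.5],[-0.4,-0.35,16.2,0,8.5],[-0.4,-0.35,16.6,0,8.5],[-0.4,-0.35,16.6,0,8.5],[-0.4,-0.35,16.6,0,5],[-0.4,-0.35,16.6,0,5],[-0.4,-0.35,16.6,0,5],[-0.4,-0.35,16.6,0,5],[-0.4,-0.35,16.6,0,5],[-0.4,-0.35,16.6,0,5],[-0.4,-0.35,16.6,0,5]]]'
python3 -m inch '[[[0,0,0,0,5],[0,0,-0.3,0,5],[0,0,-1,0,5],[0,0,-2,0,5]]]'
```

```text
time_s: 3.55
position: [0.6521, -0.0041, 0.0576]
ee_rot: [179.9, 0.0, 93.3]
contact_force: [0.3, -0.3, 6.2]
grip_width: 0.0592
time_s: 3.95
position: [0.6511, -0.0039, 0.0763]
ee_rot: [-179.9, -0.0, 93.3]
contact_force: [0.3, -1.1, -1.2]
grip_width: 0.0591
```

```bash
python3 -m inch '[[[0,0,-1.5,0,5],[0,0,-4,0,5],[0,0,-6.5,0,5],[-0.5,-1,-8,0,5],[-1.8,-3,-8,0,5],[-3.6,-6,-8,0,5],[-5.4,-9.2,-8,-0.02,5],[-7.2,-12.4,-8,-0.04,5],[-9,-15.6,-8,-0.045,5],[-10.8,-18.8,-8,-0.045,5],[-12.4,-21.4,-8,-0.045,5],[-13.5,-23.2,-8,-0.045,5],[-14.1,-24.1,-8,-0.045,5],[-14.1,-24.1,-8,-0.045,5],[-14.1,-24.1,-8,-0.045,5]]]'
python3 - <<'E'
from h import *
from cell import viewer
g=wcloud('w2.png'); X,ok=cloud(g); x,y,z=X[...,0],X[...,1],X[...,2]
f=viewer.grab_frame('side'); a=f['frame'][120:300,200:400,::-1]; cv2.imwrite('pics/s2.png',cv2.resize(a,(666,600),interpolation=cv2.INTER_CUBIC))
t=ok&(z>.011)&(z<.022)&(x>.32)&(x<.52)&(y>-.28)&(y<-.04); print(rect(X[t]))
E
```

```text
time_s: 5.45
position: [0.4192, -0.1584, 0.1565]
ee_rot: [180.0, 0.0, 95.8]
contact_force: [0.9, -0.2, -2.6]
grip_width: 0.059
((412.7, -118.7), (140.3, 110.5), 6.2)
```

View pics/s2.png

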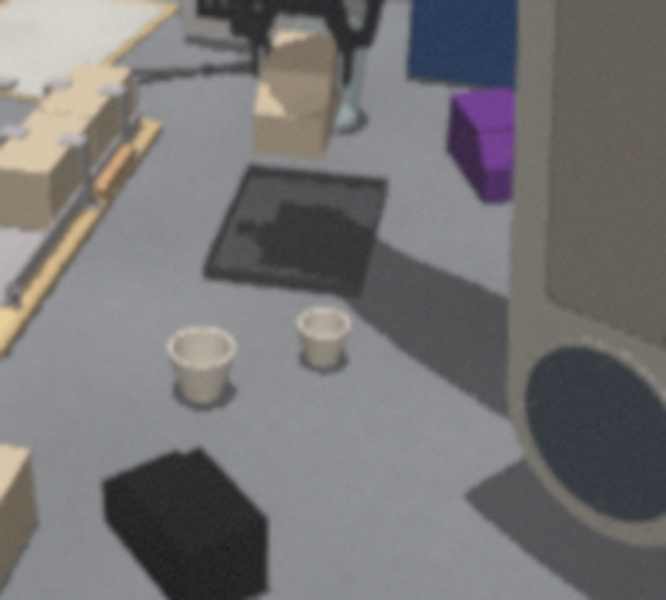

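The side crop shows the chipped brick held level at (295,95), with its shadow in the tray. Lowering it slowly.

```bash
python3 -m inch '[[[0,0,1,0,5],[0,0,3,0,5],[0,0,5.5,0,5],[0,0,7.5,0,5],[0,0,9,0,5],[0,0,9.8,0,5],[0,0,10.2,0,5],[0,0,10.5,0,5],[0,0,10.8,0,5],[0,0,11,0,5],[0,0,11,0,5]]]'
```

```text
time_s: 6.65
position: [0.4189, -0.1585, 0.0464]
ee_rot: [180.0, 0.0, 95.8]
contact_force: [0.1, 1.0, -2.5]
grip_width: 0.059
```

```bash
python3 -m inch '[[[0,0,0.1,0,5],[0,0,0.1,0,5],[0,0,0.2,0,5],[0,0,0.2,0,5]]]'; python3 -m inch '[[[0,0,0.1,0,5],[0,0,0.1,0,5],[0,0,0.15,0,5],[0,0,0.15,0,5]]]'
```

```text
time_s: 7.05
position: [0.419, -0.1586, 0.0455]
ee_rot: [179.9, 0.1, 95.8]
contact_force: [-5.5, 1.4, 16.3]
grip_width: 0.0588
time_s: 7.45
position: [0.419, -0.1586, 0.0455]
ee_rot: [179.9, 0.1, 95.8]
contact_force: [-10.2, 6.2, 39.3]
grip_width: 0.0594
```

```bash
python3 -m inch '[[[0,0,-0.15,0,5],[0,0,-0.28,0,5],[0,0,-0.28,0,5]]]'; python3 -m inch '[[[0,0,0,0,6],[0,0,0,0,7.5],[0,0,0,0,8.5],[0,0,0,0,8.5],[0,0,-0.5,0,8.5],[0,0,-2,0,8.5],[0,0,-5,0,8.5],[0,0,-9,0,8.5],[0,0,-13,0,8.5],[0,0,-16,0,8.5],[0,0,-17,0,8.5],[0,0,-17,0,8.5]]]'
python3 - <<'E'
from h import *
g=wcloud('w3.png'); X,ok=cloud(g); x,y,z=X[...,0],X[...,1],X[...,2]
b=(x>.32)&(x<.52)&(y>-.28)&(y<-.04)&ok
for lo,hi in((.011,.022),(.06,.075)): t=b&(z>lo)&(z<hi); print(rect(X[t]),np.percentile(z[t],[5,50,95]).round(4))
go(.508,.3236,.22,94)
E
```

```text
time_s: 7.75
position: [0.4189, -0.1585, 0.0457]
ee_rot: [180.0, 0.0, 95.8]
contact_force: [-1.1, 0.4, -1.7]
grip_width: 0.0591
time_s: 8.95
position: [0.4193, -0.1587, 0.2168]
ee_rot: [179.9, 0.1, 95.8]
contact_force: [0.2, -0.8, -0.0]
grip_width: 0.0848
((417.0, -158.2), (140.3, 190.3), 6.2) [0.0119 0.0161 0.0175]
((419.2, -165.6), (60.0, 88.6), 6.6) [0.0639 0.0675 0.0687]
shift cm [47.04 13.78 -0.47] turn 0.032 t 9.0
```

View pics/w3.png

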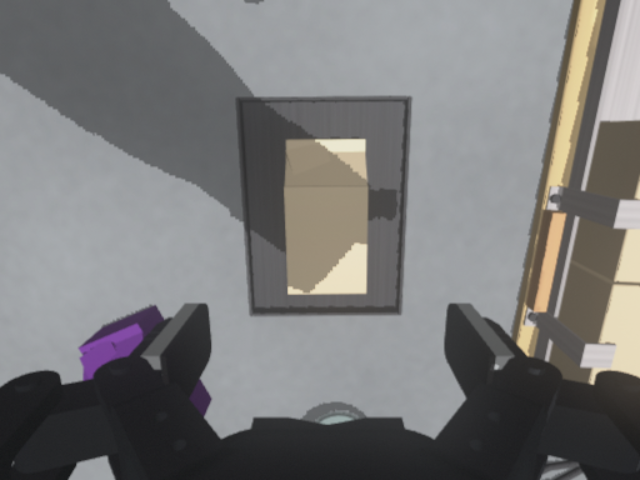

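The chipped brick lies flat and centred in the tray (pixels (285..367, 140..293)). Its top is at z 0.0675, as expected. On to the sound brick.

```bash
python3 -m inch '[[[2,0.6,0,0,8.5],[5.5,1.6,0,0.01,8.5],[10,2.9,0,0.02,8.5],[14.5,4.2,0,0.03,8.5],[19,5.6,0,0.03,8.5],[23.5,6.9,0,0.03,8.5],[28,8.2,0,0.03,8.5],[32.5,9.5,0,0.03,8.5],[37,10.8,0,0.03,8.5],[41,12,0,0.03,8.5],[44.5,13,0,0.03,8.5],[46.5,13.6,0,0.03,8.5],[47,13.8,0,0.03,8.5],[47,13.8,0,0.03,8.5],[47,13.8,0,0.03,8.5]]]'
python3 - <<'E'
from h import *
g=wcloud('w4.png'); X,ok=cloud(g); x,y,z=X[...,0],X[...,1],X[...,2]
t=(x>.43)&(x<.59)&(y>.22)&(y<.43)&ok&(z>.055)&(z<.072); print(rect(X[t]),np.percentile(z[t],[5,50,95]).round(4))
b=ok&(x>.4)&(x<.62)&(y>.22)&(y<.43)&(z<.03); print('bench',np.median(z[b]).round(4))
for a in np.arange(.25,.4,.01):
    q=t&(abs(y-a)<.002)
    if q.any(): print(a.round(2),x[q].min().round(4),x[q].max().round(4))
c=((y>.22)&(y<.44)&(x>.38)&(x<.64)&ok&(z>.012)&(z<.1))&~t
print('others', rect(X[c]) if c.any() else None)
E
```

```text
time_s: 10.5
position: [0.508, 0.3222, 0.2147]
ee_rot: [-179.9, 0.0, 94.1]
contact_force: [0.2, 0.5, -0.0]
grip_width: 0.085
((497.3, 353.2), (86.5, 186.1), 18.4) [0.0634 0.0646 0.0657]
bench 0.0006
0.27 0.4807 0.5406
0.28 0.4804 0.5398
0.29 0.4799 0.5389
0.3 0.4795 0.5391
0.31 0.4789 0.5378
0.32 0.4775 0.5369
0.33 0.4772 0.5369
0.34 0.4768 0.5358
0.35 0.4763 0.5358
0.36 0.4759 0.5347
0.37 0.4745 0.5339
0.38 0.4751 0.5337
others ((413.8, 332.9), (199.6, 160.4), 61.5)
```

View pics/w4.png

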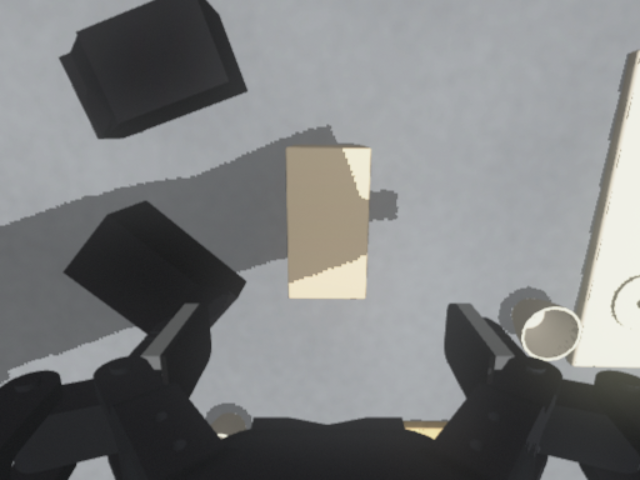

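Run:
```python
from h import *
g=np.load('wrist.npz'); X,ok=cloud(g); x,y,z=X[...,0],X[...,1],X[...,2]
t=ok&(x>.472)&(x<.545)&(y>.25)&(y<.395)&(z>.06)&(z<.07); t=cv2.erode(t.astype(np.uint8),np.ones((3,3)))>0
print(rect(X[t]))
r=rect(X[t]); go(r[0][0]/1000,r[0][1]/1000,.045,93.4)
```

```text
((507.4, 324.0), (58.0, 112.0), 3.6)
shift cm [ 0.21 -0.04 17.01] turn 0.012 t 10.55
```

```bash
python3 -m inch '[[[0.2,-0.05,1.5,0.01,8.5],[0.2,-0.05,4.5,0.01,8.5],[0.2,-0.05,8.5,0.01,8.5],[0.2,-0.05,11.5,0.01,8.5],[0.2,-0.05,14,0.01,8.5],[0.2,-0.05,15.8,0.01,8.5],[0.2,-0.05,16.7,0.01,8.5],[0.2,-0.05,17,0.01,8.5],[0.2,-0.05,17,0.01,8.5],[0.2,-0.05,17,0.01,5],[0.2,-0.05,17,0.01,5],[0.2,-0.05,17,0.01,5],[0.2,-0.05,17,0.01,5],[0.2,-0.05,17,0.01,5],[0.2,-0.05,17,0.01,5],[0.2,-0.05,17,0.01,5]]]'
python3 -c "
from h import *; go(.507,.324,.045,93.4)"
```

```text
time_s: 12.15
position: [0.5082, 0.3254, 0.0468]
ee_rot: [179.9, -0.0, 93.6]
contact_force: [-0.5, -1.8, 6.3]
grip_width: 0.0587
shift cm [-0.13 -0.13  0.18] turn 0.003 t 12.15
```

```bash
python3 -m inch '[[[0,0,-0.3,0,5],[0,0,-1.2,0,5],[0,0,-3,0,5],[0,0,-6,0,5],[0,0,-9,0,5],[-1,0.4,-12,0,5],[-3,1.1,-14,0,5],[-6.5,2.4,-14.5,0,5],[-10.5,3.9,-14.5,0,5],[-14.5,5.5,-14.5,0,5],[-18.5,7,-14.5,0,5],[-22.5,8.5,-14.5,0,5],[-26.5,10,-14.5,0,5],[-29.5,11.2,-14.5,0,5],[-31.6,12,-14.5,0,5],[-32.5,12.3,-14.5,0,5],[-32.5,12.3,-14.5,0,5],[-32.5,12.3,-14.5,0,5]]]'
python3 - <<'E'
from h import *
from cell import readout,viewer
s=readout.observe();print(s['position'],s['ee_rot'])
g=wcloud('w5.png'); X,ok=cloud(g); x,y,z=X[...,0],X[...,1],X[...,2]
for a in np.arange(-.1,.11,.01):
    o=[]
    for lo,hi in((.07,.09),(.12,.22)):
        t=ok&(abs(y-a)<.002)&(x>.6)&(x<.71)&(z>lo)&(z<hi)
        if t.any(): o.append((x[t].min().round(4),x[t].max().round(4),np.median(z[t]).round(4)))
    print(a.round(2),o)
f=viewer.grab_frame('side'); cv2.imwrite('pics/s5.png',cv2.resize(f['frame'][:,:,::-1],(640,480)))
a=cv2.imread('pics/w5.png'); b=cv2.imread('pics/s5.png'); cv2.imwrite('pics/c5.png',cv2.resize(np.hstack([a,b]),(800,300)))
E
```

```text
time_s: 13.95
position: [0.6501, 0.0091, 0.1907]
ee_rot: [-180.0, -0.0, 93.6]
contact_force: [-1.0, 0.7, -4.3]
grip_width: 0.0586
[0.65011315 0.00914598 0.19067128] [-1.79975839e+02 -2.88430275e-02  9.35710609e+01]
-0.1 []
-0.09 []
-0.08 []
-0.07 []
-0.06 []
-0.05 []
-0.04 []
-0.03 []
-0.02 [(np.float64(0.6215), np.float64(0.6805), np.float64(0.2083))]
-0.01 [(np.float64(0.621), np.float64(0.681), np.float64(0.2084))]
-0.0 [(np.float64(0.6203), np.float64(0.6802), np.float64(0.2085))]
0.01 [(np.float64(0.6198), np.float64(0.6796), np.float64(0.2085))]
0.02 [(np.float64(0.6133), np.float64(0.6925), np.float64(0.2085))]
0.03 [(np.float64(0.6184), np.float64(0.6783), np.float64(0.2084))]
0.04 [(np.float64(0.6178), np.float64(0.678), np.float64(0.2084))]
0.05 [(np.float64(0.6175), np.float64(0.6772), np.float64(0.2084))]
0.06 [(np.float64(0.6165), np.float64(0.6767), np.float64(0.2085))]
0.07 []
0.08 []
0.09 []
0.1 []
```

View pics/c5.png

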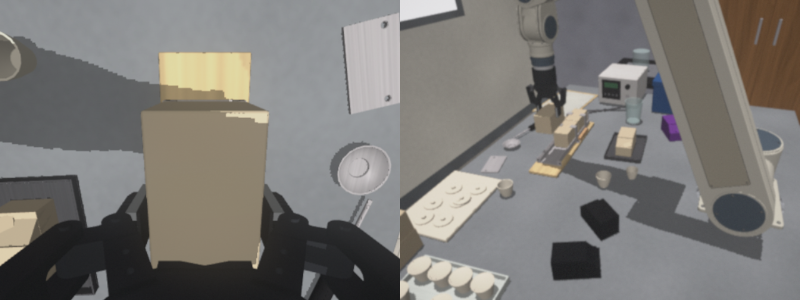

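The sound brick is held level at (650, 8) mm with its bottom at 0.144, about 8 mm clear of the joint lengthwise. Lowering it.

```bash
python3 -m inch '[[[0,0.05,1,0.005,5],[0,0.05,3,0.005,5],[0,0.05,6,0.005,5],[0,0.05,8.5,0.005,5],[0,0.05,10.3,0.005,5],[0,0.05,11.3,0.005,5],[0,0.05,11.9,0.005,5],[0,0.05,12.3,0.005,5],[0,0.05,12.5,0.005,5],[0,0.05,12.7,0.005,5],[0,0.05,12.7,0.005,5]]]'
```

```text
time_s: 15.15
position: [0.6512, 0.0084, 0.0639]
ee_rot: [180.0, 0.0, 93.3]
contact_force: [-0.5, -0.3, -3.5]
grip_width: 0.0589
```

```bash
python3 -m inch '[[[0,0,0.1,0,5],[0,0,0.1,0,5],[0,0,0.1,0,5]]]'
```

```text
time_s: 15.45
position: [0.6511, 0.0084, 0.0628]
ee_rot: [180.0, 0.0, 93.3]
contact_force: [0.5, 0.0, -2.8]
grip_width: 0.059
```

```bash
python3 -m inch '[[[0,0,0.05,0,5],[0,0,0.1,0,5],[0,0,0.1,0,5],[0,0,0.1,0,5]]]'
```

```text
time_s: 15.85
position: [0.6511, 0.0084, 0.0619]
ee_rot: [180.0, 0.0, 93.3]
contact_force: [-1.3, 0.5, 0.8]
grip_width: 0.059
```

```bash
python3 -m inch '[[[-0.1,0,0,0,5],[-0.25,0,0,0,5],[-0.4,0,0,0,5],[-0.5,0,0,0,5],[-0.5,0,0,0,5],[-0.5,0,0,0,5]]]'; python3 -m inch '[[[-0.05,0,0,0,5],[-0.1,0,0,0,5],[-0.1,0,0,0,5],[-0.1,0,0,0,5]]]'
```

```text
time_s: 16.45
position: [0.6517, 0.0033, 0.0619]
ee_rot: [180.0, 0.0, 93.3]
contact_force: [-0.1, 2.5, 4.1]
grip_width: 0.0592
time_s: 16.85
position: [0.6516, 0.0026, 0.0619]
ee_rot: [180.0, -0.0, 93.3]
contact_force: [-0.4, 3.4, 5.2]
grip_width: 0.0591
```

```bash
python3 -m inch '[[[-0.05,0,0,0,5],[-0.1,0,0,0,5],[-0.1,0,0,0,5],[-0.1,0,0,0,5]]]'; python3 -m inch '[[[-0.05,0,0,0,5],[-0.05,0,0,0,5],[-0.05,0,0,0,5]]]'
```

```text
time_s: 17.25
position: [0.6516, 0.0016, 0.0619]
ee_rot: [180.0, -0.0, 93.3]
contact_force: [0.0, 4.2, 5.2]
grip_width: 0.0589
time_s: 17.55
position: [0.6516, 0.0012, 0.0619]
ee_rot: [180.0, -0.0, 93.3]
contact_force: [-0.3, 3.4, 5.0]
grip_width: 0.0588
```

```bash
python3 -m inch '[[[-0.05,0,0,0,5],[-0.05,0,0,0,5],[-0.05,0,0,0,5]]]'; python3 -m inch '[[[-0.05,0,0,0,5],[-0.05,0,0,0,5],[-0.05,0,0,0,5]]]'
```

```text
time_s: 17.85
position: [0.6516, 0.0007, 0.0619]
ee_rot: [180.0, -0.0, 93.3]
contact_force: [-0.2, 4.0, 5.3]
grip_width: 0.0589
time_s: 18.15
position: [0.6517, 0.0002, 0.0619]
ee_rot: [180.0, -0.0, 93.3]
contact_force: [0.2, 3.9, 6.2]
grip_width: 0.0589
```

```bash
python3 -m inch '[[[-0.05,0,0,0,5],[-0.05,0,0,0,5],[-0.05,0,0,0,5]]]'; python3 -m inch '[[[-0.05,0,0,0,5],[-0.05,0,0,0,5],[-0.05,0,0,0,5]]]'
```

```text
time_s: 18.45
position: [0.6517, -0.0003, 0.0619]
ee_rot: [180.0, -0.0, 93.3]
contact_force: [0.5, 4.1, 5.1]
grip_width: 0.059
time_s: 18.75
position: [0.6517, -0.0006, 0.0619]
ee_rot: [180.0, -0.0, 93.3]
contact_force: [-1.2, 5.3, 6.1]
grip_width: 0.0592
```

```bash
python3 -m inch '[[[-0.03,0,0,0,5],[-0.03,0,0,0,5],[-0.03,0,0,0,5]]]'; python3 -m inch '[[[-0.03,0,0,0,5],[-0.03,0,0,0,5],[-0.03,0,0,0,5]]]'
```

```text
time_s: 19.05
position: [0.6517, -0.0006, 0.0619]
ee_rot: [180.0, -0.1, 93.3]
contact_force: [-0.7, 6.3, 6.4]
grip_width: 0.059
time_s: 19.35
position: [0.6517, -0.0006, 0.0619]
ee_rot: [180.0, -0.1, 93.3]
contact_force: [-0.2, 8.4, 6.0]
grip_width: 0.0589
```

The brick stopped at y = -0.0006 and the force is rising about 2 N per 0.3 mm, which means contact. Drag is about 4 N, so I'm aiming for roughly 13.5 N total.

```bash
python3 -m inch '[[[-0.03,0,0,0,5],[-0.06,0,0,0,5],[-0.06,0,0,0,5],[-0.06,0,0,0,5]]]'
```

```text
time_s: 19.75
position: [0.6516, -0.0007, 0.0619]
ee_rot: [180.0, -0.2, 93.3]
contact_force: [-0.5, 11.1, 6.1]
grip_width: 0.0588
```

```bash
python3 -m inch '[[[-0.04,0,0,0,5],[-0.04,0,0,0,5],[-0.04,0,0,0,5],[-0.04,0,0,0,5],[-0.04,0,0,0,5]]]'
python3 - <<'E'
from h import *
from cell import readout,viewer
F=[]
g=wcloud('w6.png'); X,ok=cloud(g); x,y,z=X[...,0],X[...,1],X[...,2]
for a in np.arange(-.05,.065,.01):
    t=ok&(abs(y-a)<.002)&(x>.6)&(x<.71)&(z>.07)&(z<.09)
    if t.any(): print(a.round(2),(x[t].min().round(4),x[t].max().round(4),np.median(z[t]).round(4)))
t=ok&(abs(x-.65)<.015)&(z>.074)&(z<.085);print('y end',np.percentile(y[t],[0.5,99.5]))
for i in range(4):
    f=viewer.grab_frame('scene'); F.append(readout.observe()['contact_force'])
print(np.round(F,1))
a=f['frame'][150:270,120:360,::-1]; cv2.imwrite('pics/s6.png',cv2.resize(a,(800,400),interpolation=cv2.INTER_CUBIC))
E
```

```text
time_s: 20.25
position: [0.6516, -0.0007, 0.0619]
ee_rot: [180.0, -0.2, 93.4]
contact_force: [-0.5, 12.7, 5.9]
grip_width: 0.0589
-0.03 (np.float64(0.6228), np.float64(0.682), np.float64(0.0795))
-0.02 (np.float64(0.6224), np.float64(0.6824), np.float64(0.0797))
-0.01 (np.float64(0.6219), np.float64(0.6817), np.float64(0.0797))
0.0 (np.float64(0.6212), np.float64(0.6811), np.float64(0.0797))
0.01 (np.float64(0.6146), np.float64(0.694), np.float64(0.0797))
0.02 (np.float64(0.6199), np.float64(0.6799), np.float64(0.0797))
0.03 (np.float64(0.6193), np.float64(0.6793), np.float64(0.0797))
0.04 (np.float64(0.6187), np.float64(0.679), np.float64(0.0796))
0.05 (np.float64(0.6184), np.float64(0.6784), np.float64(0.0796))
y end [-0.02801076  0.05485169]
[[-0.6 11.5  6.1]
 [-0.5 12.2  6.8]
 [-0.7 12.6  6.5]
 [-1.1 12.4  6.5]]
```

View pics/s6.png

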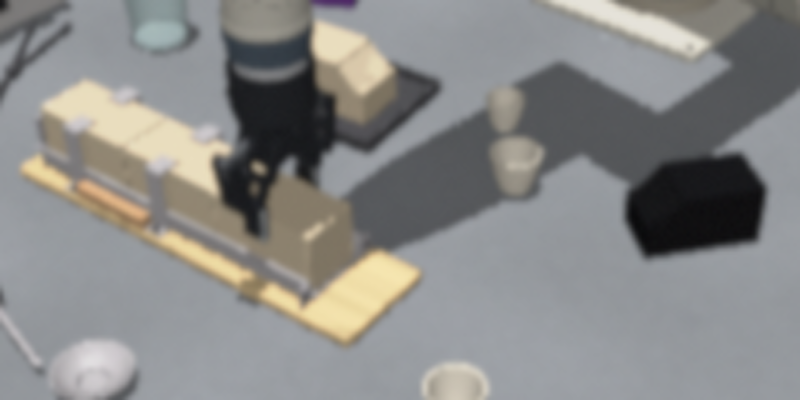

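The crop shows the sound brick seated flush against the row at (310,235), held by the fingers. The chipped one sits in the tray at (355,80). The push holds at about 12.4 N at the wrist, of which about 4 N was drag while sliding. Handing in.

```bash
python3 -c "
from cell import order,readout
print(order.close_job()); s=readout.observe(); print(s['time_s'],s['contact_force'],s['grip_width'])"
```

```text
the job is handed in; nothing more can be done
None
the job is handed in; nothing more can be done
```

The chipped brick is in the scrap tray and the sound brick is in the sill. I handed the job in at about 20.5 s with the arm still gripping the sound brick and pressing it against the next brick.

**Chipped brick:** it lies flat and released, within about 1 cm of the tray's centre. Its top was at z = 0.0675, as expected. While lowering it I pressed one step too far, to a peak reading of 39 N through the held brick, and backed off before letting go.

**Sound brick:**

| Check | Measured | Expected |
|---|---|---|
| Top height | 0.0797 m | 0.079 m |
| Across the row | within about 0.5 mm of my estimate of home | 5 mm allowed |
| Lengthwise | about 1 mm from my estimate of home (camera good to about 2 mm) | 3 mm allowed |
| Push at the wrist | steady, 11.5–12.7 N | – |

**Push at the joint:** I could not measure this directly. Sliding drag was about 4 N, so the joint should carry about 8–12 N.

**Not checked:** I took no force reading after handing in, because the interface had closed. I did not measure whether anything else on the bench had shifted; I saw no disturbance in the pictures.

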